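Unlock the carton stapler and try its pedal

TASK

Make the shop's carton stapler ready for work: draw the locking pin right out of its slanting lock block, park it upright in the notch of the parking rail beside it (slid fully home to the bottom of the notch, collar resting on the rail) and let go. Then press the stapler's pedal down to its stop to prove that it is free, and let it come back up. Leave the goods standing around it where they are.

Things in the scene. Friction and masses are not known exactly. Their poses are not given: they have to be found in the camera images.
- stapler: Green bench carton stapler, bolted down. Origin: on the table under the middle of the pedal; x from the front (lock block) to the column, y to the rail's side, z up; mm in this frame. Base 12 thick, x -145..175, y -90..90, and x -80..110 under the rail to y 200. Pedal plate 154 x 96 x 10, x -54..100, y -48..48, top z 71, hinge x 100, z 66. Column and head x 103..169, y -50..68, up to z 205.
- rail_edge (a point): Parking rail beside the lock block: level steel bar 12 thick on a post, top face z 115, front edge x -60, back edge x -4 (stapler frame), 110 long along y. This point is fixed on the stapler at x -60, y 130, z 115: on the line of the front edge, near the notch.
- notch_line (a point): The rail's one notch: 21 wide (y), 32 deep (x), open to the front (-x), cut right through; free below to the base. The upright shank goes in along +x till the notch's end at x -28 (pin axis x -35; this point, at y 130). The notch's middle lies anywhere from y 112 to 148: not measured; see it, or feel along the edge for it.
- lock_block: Steel block of the stapler (fixed to it), 56 x 60 x 40, carried by two cheeks. Origin: centre of the mouth of its square through bore (16 x 16) in its upper face, at stapler x -90, y 0, z 105. z: bore axis, upward and leaning 28 degrees to the front (stapler -x); y as the stapler's; x up the slope of the face. Block spans x -28..28, y -30..30, z -40..0.
- pin: Locking pin, steel, about 0.2 kg. Origin: centre of its collar's underside; z along the shank to the handle. Shank 14 x 14 square, z 0..-85, foot tapered; collar 32 x 32, z 0..6; handle plate 16 thick (x), 92 wide (y), z 6..40: grip across the 16. At the start it is in the bore, collar on the block, axes as the block's; drawn 85 mm it is out. While in, its foot stops the pedal halfway.
- pin_tip (a point): foot end of the locking pin's shank, pin z -85
- pedal (a joint): pedal angle: 0 up (rest), 0.22 rad down at the stop. It springs back. At pedal_pad it takes about 2.5 N to start and 10 N at the stop.
- pedal_pad (a point): spot to press, on the top face of the ribbed pedal, 100 mm from its hinge and 54 mm from its front edge; it sinks 22 mm to the stop
- tea_box: Bystander, to be left alone: orange carton 60 x 90 x 70 tall, on the table right of the lock block; origin at the centre of its underside
- tin: Bystander, to be left alone: round tin, 66 diameter, 80 tall, left of the base plate; origin at the centre of its underside
- soap_box: Bystander, to be left alone: flat pink box 60 x 95 x 32 tall, on the table in front of the lock block to the right; origin at the centre of its underside
- jar: Bystander, to be left alone: jar, 64 diameter, 90 tall, right of the pedal, behind the tea box; origin at the centre of its underside
- staple_box: Bystander, to be left alone: small cardboard box 50 x 40 x 30 tall, standing on the base plate behind the parking rail; origin at the centre of its underside
There are look-alikes about, which are no part of the job. What is meant by the pin is not green, purple or yellow, and is the larger of those in its own colour.

How it is judged:
On the way, in this order (a step that is already met when the one before it is completed fails the run):
1. the pin is drawn right out of the bore (z of pin_tip in the frame of lock_block above 0.002 m), for 0.1 s.
2. the pin is parked upright, fully home in the rail's notch, and let go (x of pin in the frame of stapler between -0.043 and -0.028 m and y of pin in the frame of stapler between 0.103 and 0.157 m and z of pin in the frame of stapler between 0.11 and 0.12 m and angle between pin's own z axis and vertical below 0.12 rad and contact force between the fingers and pin below 0.1 N and linear speed of pin below 0.03 m/s), for 0.3 s.
3. the pedal is pressed down to its stop, the pin staying parked (value of joint pedal above 0.195 rad and x of pin in the frame of stapler between -0.043 and -0.028 m and y of pin in the frame of stapler between 0.103 and 0.157 m and z of pin in the frame of stapler between 0.11 and 0.12 m and angle between pin's own z axis and vertical below 0.12 rad), for 0.2 s.
At the end, for the whole second after the job is handed in: The pin stands in the rail's notch, let go and at rest (slower than 30 mm/s): within 7 degrees of upright, its shank within 8 mm of the notch's end (stapler x -43..-28, y 103..157), its collar's underside at the rail's top (z 110..120); the pedal is back up (below 0.02 rad) (all of step 2 and value of joint pedal below 0.02 rad); the robot touches nothing.
It fails at once if a bystander near the stapler is moved more than 20 mm (distance of any of tea_box, tin, soap_box, jar, staple_box from where it was at the start of the episode above 0.02 m).
It also fails if it takes over 54 s, if anything falls off the work surface, if the arm or the gripper's body presses on something with over 40 N, if the wrist force passes 120 N, or if a joint passes its speed limit or range.

ROBOT

A 6-joint arm with a two-finger parallel gripper is mounted at the origin on the work surface. World frame = base frame: x ahead of the robot, y to its left, z up, the work surface at z = 0. Lengths are in m, angles in rad, forces in N, time in s.
With the tool pointing down it reaches from about 0.325 to 0.9 m from the base axis. Payload 3.5 kg.
Tool frame: the origin (TCP) lies on the centre line of the jaws, within the pads' length; the fingertips stand 19 mm ahead of it and the grasp point (between the pads) is the TCP; z points along the fingers, y is the line along which they close (so a half turn about z gives the same grasp; the last joint's range is limited). The gripper opens to 85 mm and grips with 20 to 120 N. Pads are 22 mm wide; open, the fingers measure 114 mm over their backs; the gripper's body (76 mm by 85 mm) begins 54 mm behind the grasp point. The pads swing forward as they close: fully open they stand 13 mm farther back than shut.
Start: joints at [1.161, 0.276, -0.026, 1.268, 0, 1.467], TCP at [0.189, 0.596, 0.25] pointing down, gripper open.
Joint ranges: [-3.12, 3.12], [-0.85, 1.88], [-1.08, 1.24], [-1.95, 2.15], [-1.57, 1.53], [-3.14, 3.14]. Speed limits (rad/s): [2.57, 2.57, 3.14, 3.14, 3.14, 3.14].

INTERFACE

Orientations are given as a 3x3 rotation matrix whose columns are the frame's x, y, z axes.
In Python, from bench import env, cams, spotter gives the robot as it stands.
- The arm moves only by the shell command python3 -m handwheel 'ROWS'. ROWS is JSON, one flat list of numbers, 5 for each row, row after row: the shift along the tool's x, y, z each as a share of 25 mm, from -1 to 1, then the turn about the tool's z as a share of 4 degrees, from -1 to 1, then the finger opening in mm, from 0 to 85.4. In form: [dx, dy, dz, spin, claw, dx, dy, dz, spin, claw, ...]. A call has 1 to 20 rows; each row shifts and turns the commanded pose from where the row before left it, along the tool's axes as they then stand; what a row does not reach is not made up. A row lasts 1/12 s, in which the tool goes at most 41.7 mm and 7.16 degrees, less where a joint would pass 70% of its speed; a pose out of reach is approached as far as the arm can. A call with a number of a shift or a turn outside -1 to 1 is refused whole. A call with a gripper value outside its range is refused whole. The fingers move at their own pace and stop on an object; the grip force is fixed at half the most. Time passes only in rows, so rows that do not move let the fingers close. It gives the time, the measured TCP pose, the force, the opening and the grip force at its end, in the units of the state.
- env.read_state(): the state, without advancing time (a new reading comes with each control period).
- cams.camera(name): name is "scene" or "side" or "wrist"; returns a dict with "color" (480x640x3 uint8, red, green, blue), "range_z" (480x640 float32, m along the optical axis (not along the pixel's ray), 0 where there is no reading), "camera_matrix" (3x3 intrinsics, pixels), "R" (3x3) and "t" (3): a world point X has camera coordinates R X + t. Camera axes: x right, y down, z forward; pixel columns grow to the right and rows downward; lengths in m; the calibration is good to about 2 mm. A picture is of the moment at which its call begins.
- env.finish_job(): hands the job in; it is judged then, once.
Trained networks look in a picture, given as the dict that the camera call returned (one of the last four; its "shot" number tells which), for a name from the list of things; names that differ only in an ending like _2 or _b are one class to them, and where a whole thing is asked for, a point or a joint stands for the part that bears it (a point fixed in the world has none). Each returns a list of dicts, best first, with "p" (0 to 1); they miss things now and then, are a little off and sometimes report something else, mostly with a low value. They report only what shows in the picture. A call takes as long as a camera call. They do not tell look-alikes from the thing itself.
- spotter.look_for(picture, target): "position" ([x, y, z] in m, in the coordinates of the camera as it stood for that picture, good to about 4 mm: the middle of the surface that is visible of it).
- spotter.landmark_of(picture, target): "position" ([x, y, z] in m, in the coordinates of the camera as it stood for that picture, good to about 4 mm: a listed point, or the origin of a listed thing).
The state is a dict: "clock": time; "qpos": joint angles; "qvel": joint speeds; "tau": joint torques, N m; "ee_pos": TCP position; "tool_rot": TCP orientation; "contact_force": force on the tool from outside, world axes, zero at the start; "moment": the same for the moment, N m; "opening": finger opening in m; "gripper_force": force on a finger pad.
Only numpy, scipy, OpenCV 4.12 (cv2) and the standard library are available. Lean on these libraries where they do the work, as an engineer would, in place of code of your own. Each camera call takes 0.05 s, during which the arm holds its last target. There are 200 camera calls.

## Working session

There is one attempt and no reset: what is moved stays moved. The work goes in short steps, Python scripts to look and compute and a shell command to move; the robot and the scene stay as the last step left them, time stands still between calls to the robot, and variables do not carry over. Pictures are saved under pics/ and viewed, at most 10 in all, crops included, and the job is handed in when it is done.

```bash
mkdir -p pics
cat > h.py <<'E'
import numpy as np,cv2
from bench import env,cams,spotter
def w(p,x): return np.array(p["R"]).T@(np.array(x)-np.array(p["t"]))
def pix(p,X):
    c=np.array(p["R"])@np.array(X)+np.array(p["t"]);q=np.array(p["camera_matrix"])@c;return (q[:2]/q[2])
E
python3 - <<'E'
from h import *
ims=[]
for n in["scene","side"]:
    p=cams.camera(n);ims.append(cv2.cvtColor(p["color"],cv2.COLOR_RGB2BGR))
    print(n,(-np.array(p["R"]).T@p["t"]).round(3))
    for t in["stapler","rail_edge","notch_line","lock_block","pin","pin_tip","pedal_pad","tea_box","tin","soap_box","jar","staple_box"]:
        for d in spotter.landmark_of(p,t)[:3]: print(t,round(d["p"],2),w(p,d["position"]).round(3),pix(p,w(p,d["position"])).round())
cv2.imwrite("pics/a.png",ims[0]);cv2.imwrite("pics/b.png",ims[1])
s=env.read_state();print(s["ee_pos"],s["tool_rot"],s["clock"],s["contact_force"])
E
```

```text
scene [ 1.355 -0.09   0.712]
lock_block 0.9 [ 0.583 -0.107  0.109] [254. 244.]
pin 0.94 [0.492 0.16  0.018] [371. 237.]
pin 0.89 [ 0.399 -0.027  0.01 ] [286. 226.]
pin 0.67 [ 0.319 -0.267  0.012] [187. 218.]
pin_tip 0.88 [ 0.382 -0.239  0.006] [198. 234.]
pin_tip 0.87 [0.734 0.372 0.007] [505. 301.]
pin_tip 0.83 [0.445 0.008 0.007] [303. 237.]
tea_box 0.61 [ 0.594 -0.264 -0.002] [184. 299.]
tin 0.66 [ 0.71   0.142 -0.001] [389. 312.]
soap_box 0.88 [ 0.48  -0.187  0.002] [220. 258.]
jar 0.57 [ 0.72  -0.268  0.002] [178. 345.]
staple_box 0.74 [0.737 0.018 0.014] [330. 326.]
side [ 0.267 -0.576  0.565]
stapler 0.73 [ 0.671 -0.11   0.003] [408. 326.]
lock_block 0.78 [ 0.585 -0.112  0.107] [369. 295.]
pin 0.9 [ 0.583 -0.107  0.105] [366. 295.]
pin 0.89 [0.717 0.289 0.018] [324. 215.]
pin 0.84 [ 0.395 -0.024  0.015] [241. 344.]
pin_tip 0.77 [0.735 0.365 0.005] [316. 205.]
pin_tip 0.67 [0.569 0.119 0.013] [299. 270.]
pin_tip 0.64 [0.447 0.005 0.006] [264. 327.]
pedal_pad 0.91 [ 0.672 -0.108  0.073] [411. 293.]
tea_box 0.84 [ 0.599 -0.262  0.004] [431. 405.]
tin 0.79 [0.71  0.142 0.004] [353. 250.]
soap_box 0.74 [ 0.476 -0.19   0.004] [333. 403.]
jar 0.97 [ 0.717 -0.271  0.002] [496. 380.]
staple_box 0.73 [ 0.673 -0.109  0.071] [412. 295.]
staple_box 0.64 [0.738 0.016 0.012] [397. 273.]
[0.18872688 0.59581693 0.25030514] [[-9.53319729e-01  3.01962738e-01  2.39087017e-06]
 [ 3.01962738e-01  9.53319729e-01 -4.35797369e-06]
 [-3.59520937e-06 -3.43258859e-06 -1.00000000e+00]] 1.3 [-1.06974885  0.00967421 -1.12881751]
```

View pics/a.png

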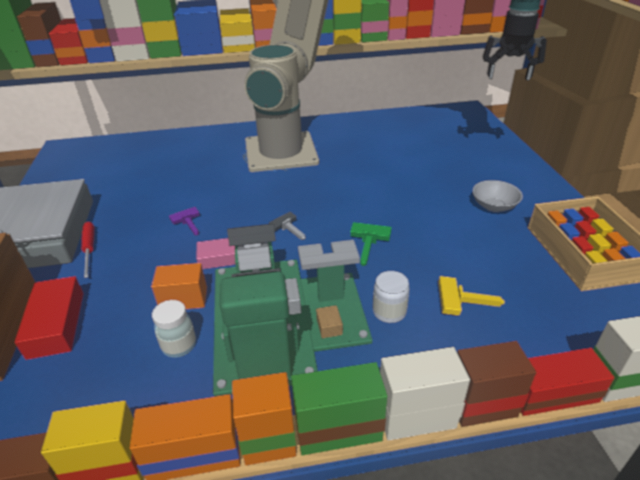

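View pics/b.png

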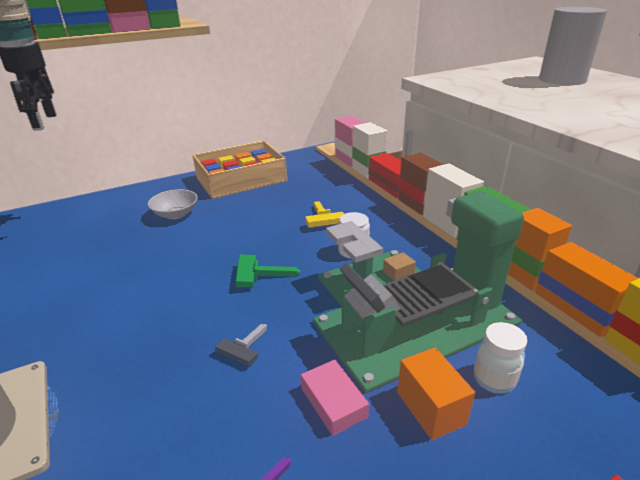

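The scene shows the stapler with the dark pin in the lock block at about (250,235) in the scene picture and (366,290) in the side picture. The rail is at about (330,255). The dark pin at (235,350) in the side picture is a smaller look-alike. Next I'll fit the pose from depth.

Run:
```python
from h import *
C=[];K=[]
for n in["scene","side"]:
    p=cams.camera(n);z=p["range_z"];v,u=np.nonzero(z>0);k=np.array(p["camera_matrix"])
    c=np.c_[(u-k[0,2])/k[0,0],(v-k[1,2])/k[1,1],np.ones(len(u))]*z[v,u][:,None]
    X=(c-p["t"])@np.array(p["R"])
    col=p["color"][v,u]
    m=(abs(X[:,0]-.65)<.2)&(abs(X[:,1]+.03)<.25)&(X[:,2]<.25);X=X[m];col=col[m]
    np.savez("cl_"+n,X=X,col=col)
    r=X[(abs(X[:,2]-.115)<.006)&(X[:,1]>-.05)&(X[:,1]<.12)&(X[:,0]<.72)]
    rc=cv2.minAreaRect((r[:,:2]*1000).astype(np.float32));print(n,len(r),r.mean(0),np.median(r[:,2]),rc)
    mp=(abs(X[:,2]-.071)<.004)&(X[:,1]<-.04)&(X[:,1]>-.17)&(X[:,0]>.6)&(X[:,0]<.78);r=X[mp]
    if len(r)>20:print("pedal",len(r),r.mean(0),cv2.minAreaRect((r[:,:2]*1000).astype(np.float32)))
    im=np.zeros((480,640,3),np.uint8)
    x=((X[:,0]-.5)*2000).astype(int);y=((X[:,1]+.2)*2000).astype(int)
    o=np.argsort(X[:,2])
    for i in o:
        if 0<=x[i]<480 and 0<=y[i]<640: cv2.circle(im,(639-y[i],479-x[i]),2,col[i][::-1].tolist(),-1)
    cv2.imwrite(f"pics/top_{n}.png",im)
a=cv2.imread("pics/top_scene.png");b=cv2.imread("pics/top_side.png")
cv2.imwrite("pics/top.png",cv2.resize(np.hstack([a,b]),(800,300),interpolation=cv2.INTER_AREA))
```

```text
scene 1120 [0.64721341 0.03105428 0.11534396] 0.11561345258735409 ((642.5845336914062, 31.629613876342773), (110.08050537109375, 61.11207580566406), 89.2662353515625)
pedal 211 [ 0.64705753 -0.10112761  0.07161447] ((680.9569091796875, -75.68586730957031), (196.7661590576172, 82.78648376464844), 31.176944732666016)
side 1149 [0.64074529 0.02471526 0.11628871] 0.11702948066395773 ((642.3082885742188, 31.562829971313477), (113.2667236328125, 57.465030670166016), 89.2370834350586)
pedal 3004 [ 0.70192779 -0.11870415  0.0730679 ] ((691.1730346679688, -106.0360336303711), (117.58392333984375, 175.32672119140625), 85.75299835205078)
```

View pics/top.png

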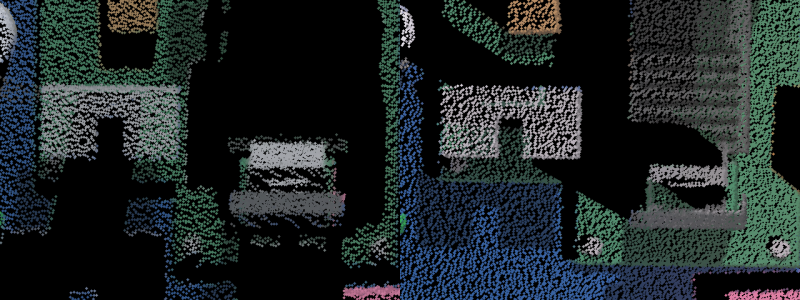

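Top views: the notch is visible in both, at about u 98..123 in each panel. The pin handle spans about u 229..345. I'll put numbers on these.

Run:
```python
from h import *
for n in["scene","side"]:
    d=np.load(f"cl_{n}.npz");X=d["X"]
    r=X[(abs(X[:,2]-.116)<.005)&(X[:,1]>-.03)&(X[:,1]<.10)&(X[:,0]<.70)]
    f=r[(r[:,0]>.618)&(r[:,0]<.640)]
    y=np.sort(f[:,1]);g=np.diff(y);i=g.argmax();print(n,"notch y",y[i],y[i+1],"rail y",y[0],y[-1])
    m=r[abs(r[:,1]-(y[i]+y[i+1])/2)<.007];print("notch end x",np.percentile(m[:,0],[0,5]))
    # front edge per y
    e=[]
    for a in np.arange(-.02,.085,.006):
        q=r[abs(r[:,1]-a)<.003]
        if len(q)>5 and not y[i]-.003<a<y[i+1]+.003:e.append((a,np.percentile(q[:,0],3),q[:,0].max()))
    e=np.array(e);print("front",np.polyfit(e[:,0]-.03,e[:,1],1),"back",np.polyfit(e[:,0]-.03,e[:,2],1))
    h=X[(X[:,2]>.118)&(X[:,1]<-.05)&(X[:,1]>-.17)&(X[:,0]<.63)]
    print("handle",len(h),np.percentile(h[:,1],[0,1,99,100]),np.percentile(h[:,0],[0,2,50,98,100]),np.percentile(h[:,2],[2,50,98,100]))
    t=h[h[:,2]>np.percentile(h[:,2],98)-.006];print("top",t.mean(0),np.percentile(t[:,0],[2,98]),np.polyfit(t[:,1],t[:,0],1))
    nn=np.linalg.svd(h-h.mean(0))[2] if len(h)<5000 else 0;print(nn,h.mean(0))
```

```text
scene notch y 0.021101898035196093 0.04213008553344261 rail y -0.023222096526015184 0.0867046261018574
notch end x [0.64638339 0.64702936]
front [0.02670608 0.61572836] back [0.02157331 0.67126541]
handle 797 [-0.15558773 -0.15456402 -0.06495026 -0.06391869] [0.55831234 0.56245405 0.57660767 0.60648737 0.60982508] [0.11837446 0.13195681 0.14405524 0.14736282]
top [ 0.5703388  -0.10955029  0.14142682] [0.55977779 0.57578107] [0.01123331 0.57156941]
[[ 0.00461116  0.99994755  0.00914532]
 [-0.67419433 -0.00364561  0.738545  ]
 [ 0.7385396  -0.00957127  0.67414216]] [ 0.57731423 -0.11010978  0.13145848]
side notch y 0.021353641772634123 0.0412718596796137 rail y -0.024392001037572577 0.08840642064202504
notch end x [0.64507897 0.64616579]
front [0.0135409 0.6146911] back [0.01068122 0.67040774]
handle 779 [-0.15755198 -0.15677643 -0.06592323 -0.06395298] [0.55646084 0.55751363 0.56574489 0.60635627 0.6082803 ] [0.11832084 0.13990936 0.14562    0.14713231]
top [ 0.56494091 -0.11473101  0.14275886] [0.55783198 0.57120654] [0.00799618 0.56585832]
[[-0.01080989 -0.9985578  -0.05258772]
 [-0.8627583  -0.01727229  0.50532147]
 [ 0.505501   -0.05083296  0.86132732]] [ 0.57037515 -0.11966135  0.13560284]
```

```bash
python3 -m handwheel '[0,0,0,1,85,0,0,0,1,85,0,0,0,1,85,0,0,0,1,85,0,0,0,1,85,0,0,0,1,85,0,0,0,1,85,0,0,0,1,85,0,0,0,1,85,0,0,0,1,85,0,0,0,1,85,0,0,0,1,85,0,0,0,1,85,0,0,0,1,85,0,0,0,1,85,0,0,0,1,85,0,0,0,1,85,0,0,0,1,85,0,0,0,0.35,85,0,0,0,0,85]'
```

```text
clock: 3.07
ee_pos: [0.1888, 0.5958, 0.2503]
tool_rot: [[0.017, 1.0, 0.0], [1.0, -0.017, 0.0], [0.0, 0.0, -1.0]]
contact_force: [0.0, 1.0, -0.2]
opening: 0.085
gripper_force: 0.0
```

```bash
python3 -m handwheel '[-1,0.56,0,0,85,-1,0.56,0,0,85,-1,0.56,0,0,85,-1,0.56,0,0,85,-1,0.56,0,0,85,-1,0.56,0,0,85,-1,0.56,0,0,85,-1,0.56,0,0,85,-1,0.56,0,0,85,-1,0.56,0,0,85,-1,0.56,0,0,85,-1,0.56,0,0,85,-1,0.56,0,0,85,-1,0.56,0,0,85,-1,0.56,0,0,85,-1,0.56,0,0,85,-1,0.56,0,0,85,-1,0.56,0,0,85,-1,0.56,0,0,85,-1,0.56,0,0,85]'
python3 -m handwheel '[-1,0.565,0,0,85,-1,0.565,0,0,85,-1,0.565,0,0,85,-1,0.565,0,0,85,-1,0.565,0,0,85,-1,0.565,0,0,85,-1,0.565,0,0,85,-1,0.565,0,0,85,0,0,0,0,85,0,0,0,0,85]'
python3 - <<'E'
from h import *
p=cams.camera("wrist");im=cv2.cvtColor(p["color"],cv2.COLOR_RGB2BGR);cv2.imwrite("pics/w1.png",im)
for t in["pin","lock_block","notch_line","rail_edge","pedal_pad","stapler"]:
    for d in spotter.landmark_of(p,t)[:2]: print(t,round(d["p"],2),w(p,d["position"]).round(4))
print(env.read_state()["ee_pos"],env.read_state()["qpos"],pix(p,[.583,-.11,.105]))
E
```

```text
clock: 4.73
ee_pos: [0.4607, 0.0897, 0.2506]
tool_rot: [[0.016, 1.0, 0.001], [1.0, -0.016, 0.0], [0.0, 0.001, -1.0]]
contact_force: [-0.1, 1.2, -0.2]
opening: 0.0852
gripper_force: 0.0
clock: 5.57
ee_pos: [0.5702, -0.112, 0.2501]
tool_rot: [[0.018, 1.0, -0.0], [1.0, -0.018, 0.0], [0.0, -0.0, -1.0]]
contact_force: [0.2, 0.2, 0.3]
opening: 0.085
gripper_force: 0.0
pin 0.95 [ 0.3254 -0.2719  0.0103]
pin 0.8 [ 0.3961 -0.0262  0.0116]
rail_edge 0.66 [0.6113 0.0222 0.1154]
pedal_pad 0.85 [ 0.6745 -0.108   0.0721]
stapler 0.83 [ 0.6747 -0.109   0.0013]
[ 0.56936053 -0.10989057  0.25047478] [-3.02148406e-01  1.96718575e-01 -1.27485373e-01  1.24659926e+00
  4.87816140e-05  1.28434074e+00] [345.43324945 226.56890488]
```

View pics/w1.png

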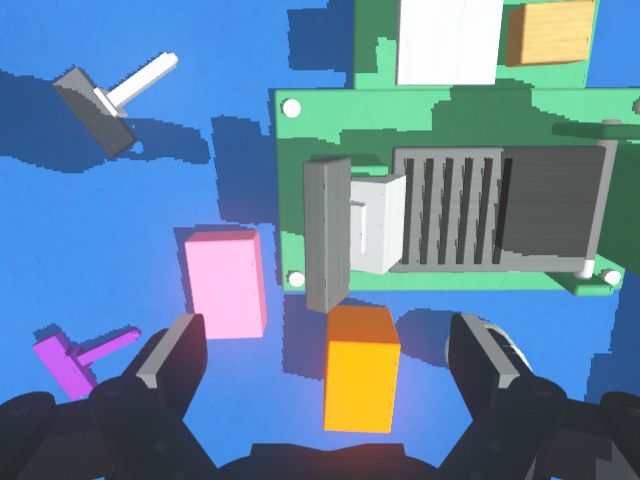

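The wrist view shows the handle centred at about (328,235), between the jaws, and the way down is clear.

```bash
python3 -m handwheel '[0,0,0.6,0,60,0,0,0.6,0,60,0,0,0.6,0,60,0,0,0.6,0,60,0,0,0.6,0,60,0,0,0.6,0,60,0,0,0.7,0,60,0,0,0,0,60,0,0,0,0,60]'
python3 -m handwheel '[0,0,0,0,30,0,0,0,0,20,0,0,0,0,10,0,0,0,0,10,0,0,0,0,10,0,0,0,0,10,0,0,0,0,10,0,0,0,0,10]'
python3 - <<'E'
from h import *
p=cams.camera("side");cv2.imwrite("pics/s1.png",cv2.resize(cv2.cvtColor(p["color"],cv2.COLOR_RGB2BGR)[200:380,270:510],(720,540)))
E
```

```text
clock: 6.67
ee_pos: [0.5687, -0.11, 0.1421]
tool_rot: [[0.016, 1.0, -0.003], [1.0, -0.016, 0.001], [0.001, -0.003, -1.0]]
contact_force: [0.2, 0.1, -0.0]
opening: 0.0599
gripper_force: 0.0
clock: 7.33
ee_pos: [0.568, -0.111, 0.1455]
tool_rot: [[0.017, 1.0, -0.003], [1.0, -0.017, -0.001], [-0.001, -0.003, -1.0]]
contact_force: [-9.0, -0.3, 12.9]
opening: 0.0199
gripper_force: 55.3
```

View pics/s1.png

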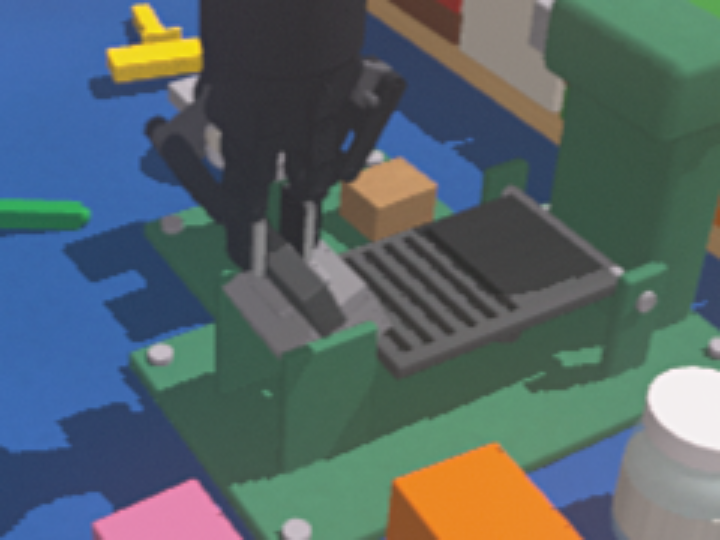

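The jaws hold the handle high, at an opening of 19.9 mm. I'll try a short draw along the bore axis.

```bash
python3 -m handwheel '[0,-0.1,-0.18,0,5,0,-0.1,-0.18,0,5,0,-0.1,-0.18,0,5,0,-0.1,-0.18,0,5,0,0,0,0,5]'
python3 - <<'E'
from h import *
p=cams.camera("side");cv2.imwrite("pics/s2.png",cv2.resize(cv2.cvtColor(p["color"],cv2.COLOR_RGB2BGR)[200:380,270:510],(720,540)))
for d in spotter.landmark_of(p,"pin")[:4]: print(round(d["p"],2),w(p,d["position"]).round(4))
E
```

```text
clock: 7.8
ee_pos: [0.5637, -0.1107, 0.1608]
tool_rot: [[0.017, 1.0, 0.009], [1.0, -0.017, 0.001], [0.001, 0.009, -1.0]]
contact_force: [9.0, -1.0, -12.3]
opening: 0.0181
gripper_force: 60.6
0.68 [0.4904 0.1569 0.0162]
0.64 [ 0.394  -0.0244  0.0147]
0.61 [ 0.5799 -0.1072  0.1157]
0.59 [0.7182 0.2895 0.0148]
```

View pics/s2.png

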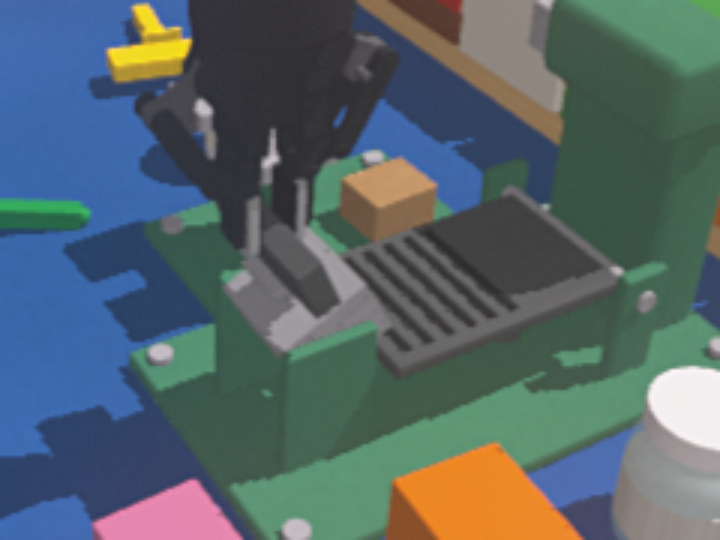

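The pin follows but is slipping: an opening of 18.1 mm means the tips hold only its top edge. I'll release and regrip about 9 mm deeper.

```bash
python3 -m handwheel '[0,0,0,0,45,0,0,0,0,45,0,0.25,0,0,45,0,0.25,0.3,0,45,0,0,0.4,0,45,0,0,0.38,0,45,0,0,0,0,45,0,0,0,0,45]'
python3 -m handwheel '[0,0,0,0,30,0,0,0,0,20,0,0,0,0,5,0,0,0,0,5,0,0,0,0,5,0,0,0,0,5,0,0,0,0,5]'
```

```text
clock: 8.57
ee_pos: [0.5716, -0.1107, 0.1326]
tool_rot: [[0.017, 1.0, -0.002], [1.0, -0.017, 0.001], [0.001, -0.002, -1.0]]
contact_force: [-0.1, -0.6, -0.3]
opening: 0.0451
gripper_force: 0.0
clock: 9.15
ee_pos: [0.5715, -0.111, 0.1363]
tool_rot: [[0.017, 1.0, -0.001], [1.0, -0.017, -0.001], [-0.001, -0.0, -1.0]]
contact_force: [-8.5, 1.0, 15.7]
opening: 0.0241
gripper_force: 54.2
```

```bash
python3 -m handwheel '[0,-0.1,-0.18,0,5,0,-0.1,-0.18,0,5,0,-0.1,-0.18,0,5,0,-0.1,-0.18,0,5,0,-0.1,-0.18,0,5,0,-0.1,-0.18,0,5]'; python3 -m handwheel '[0,-0.1,-0.18,0,5,0,-0.1,-0.18,0,5,0,-0.1,-0.18,0,5,0,-0.1,-0.18,0,5]'
```

```text
clock: 9.65
ee_pos: [0.5619, -0.1105, 0.1587]
tool_rot: [[0.017, 1.0, 0.01], [1.0, -0.017, 0.002], [0.002, 0.01, -1.0]]
contact_force: [15.3, 0.2, -18.2]
opening: 0.023
gripper_force: 56.7
clock: 9.98
ee_pos: [0.5528, -0.1108, 0.1792]
tool_rot: [[0.017, 1.0, 0.012], [1.0, -0.017, 0.0], [0.001, 0.012, -1.0]]
contact_force: [10.6, -0.6, -3.1]
opening: 0.0229
gripper_force: 54.8
```

```bash
python3 -m handwheel '[0,-0.1,-0.18,0,5,0,-0.1,-0.18,0,5,0,-0.1,-0.18,0,5,0,-0.1,-0.18,0,5]';python3 -m handwheel '[0,-0.1,-0.18,0,5,0,-0.1,-0.18,0,5,0,-0.1,-0.18,0,5,0,-0.1,-0.18,0,5,0,-0.1,-0.18,0,5,0,-0.1,-0.18,0,5,0,-0.1,-0.2,0,5,0,-0.1,-0.2,0,5,0,0,0,0,5]';  python3 - <<'E'
from h import *
p=cams.camera("side");cv2.imwrite("pics/s3.png",cv2.resize(cv2.cvtColor(p["color"],cv2.COLOR_RGB2BGR)[140:380,210:530],(720,540)))
for t in["pin","pin_tip"]:
  for d in spotter.landmark_of(p,t)[:5]: print(t,round(d["p"],2),w(p,d["position"]).round(4))
E
```

```text
clock: 10.32
ee_pos: [0.5428, -0.111, 0.1987]
tool_rot: [[0.017, 1.0, 0.013], [1.0, -0.017, -0.001], [-0.001, 0.013, -1.0]]
contact_force: [10.2, 0.3, -2.4]
opening: 0.0228
gripper_force: 54.5
clock: 11.07
ee_pos: [0.5168, -0.1099, 0.2345]
tool_rot: [[0.017, 1.0, 0.0], [1.0, -0.017, -0.0], [-0.0, 0.0, -1.0]]
contact_force: [0.5, 0.0, -2.8]
opening: 0.0146
gripper_force: 60.3
pin 0.97 [ 0.3981 -0.0262  0.0166]
pin 0.87 [ 0.5197 -0.1101  0.1917]
pin 0.83 [0.4927 0.1564 0.0163]
pin 0.43 [0.7154 0.2906 0.0174]
pin_tip 0.89 [ 0.3863 -0.2453  0.0049]
pin_tip 0.87 [0.5707 0.1214 0.0136]
pin_tip 0.84 [0.4485 0.0061 0.0085]
pin_tip 0.74 [ 0.5155 -0.1107  0.1175]
```

View pics/s3.png

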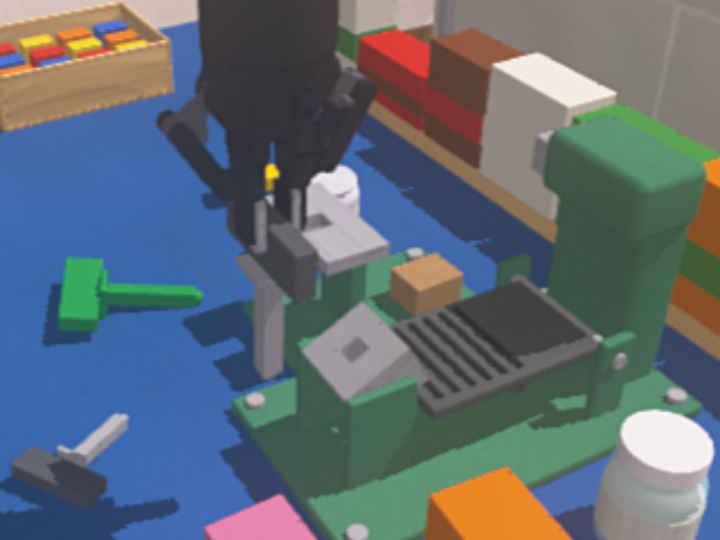

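The pin is out and has aligned itself upright in the jaws, with an opening of 14.6 mm. Now I'll carry it sideways in front of the notch and measure it.

```bash
python3 -m handwheel '[0.5,0,0,0,5,0.7,0,0,0,5,0.8,0,0,0,5,0.8,0,0,0,5,0.8,0,0,0,5,0.8,0,0,0,5,0.7,0,0,0,5,0.5,0,0,0,5,0.06,0,0,0,5,0,0,0,0,5,0,0,0,0,5]'
cat > m.py <<'E'
from h import *
e=env.read_state()["ee_pos"];print(e)
for n in["side","scene"]:
    p=cams.camera(n);z=p["range_z"];v,u=np.nonzero(z>0);k=np.array(p["camera_matrix"])
    c=np.c_[(u-k[0,2])/k[0,0],(v-k[1,2])/k[1,1],np.ones(len(u))]*z[v,u][:,None]
    X=(c-p["t"])@np.array(p["R"]);m=(abs(X[:,0]-e[0])<.035)&(abs(X[:,1]-e[1])<.06)&(X[:,2]<e[2])&(X[:,2]>e[2]-.13)
    X=X[m];print(n,len(X))
    for a in np.arange(e[2]-.13,e[2],.005):
        q=X[(X[:,2]>=a)&(X[:,2]<a+.005)]
        if len(q)>3:print(round(a*1e3),len(q),(np.percentile(q[:,0],[3,97])*1e3).round(1),(np.percentile(q[:,1],[3,97])*1e3).round(1))
    for t in["pin","pin_tip"]:
        for d in spotter.landmark_of(p,t)[:5]:
            P=w(p,d["position"])
            if abs(P[1]-e[1])<.05 and abs(P[0]-e[0])<.05:print(t,P.round(4))
    cv2.imwrite(f"pics/m_{n}.png",cv2.cvtColor(p["color"],cv2.COLOR_RGB2BGR))
E
python3 m.py
```

```text
clock: 12.13
ee_pos: [0.5197, 0.0314, 0.2337]
tool_rot: [[0.017, 1.0, -0.0], [1.0, -0.017, -0.0], [-0.001, -0.0, -1.0]]
contact_force: [0.5, -1.0, -2.8]
opening: 0.0143
gripper_force: 60.2
[0.51967891 0.03143835 0.23368843]
side 983
109 5 [514.5 521. ] [27.5 29.9]
114 15 [511.3 523.5] [24.7 34.2]
119 29 [511.4 524.3] [23.9 39. ]
124 23 [511.4 524.6] [23.9 38.4]
129 29 [511.6 524.2] [23.9 39.2]
134 26 [511.4 524.6] [24.1 39. ]
139 26 [511.4 525.2] [24.6 36.1]
144 28 [511.8 525.6] [24.1 35.8]
149 28 [512.3 525.9] [23.8 35.9]
154 28 [512.1 526.1] [23.6 36. ]
159 30 [512.4 526.6] [23.9 36.3]
164 26 [512.  524.2] [24.1 38.9]
169 30 [512.3 525. ] [23.9 39. ]
174 29 [512.9 525.5] [24.1 37.2]
179 28 [512.1 523.9] [23.8 35.3]
184 16 [512.9 522.1] [24.2 28.8]
189 4 [512.1 520.4] [23.6 25.9]
194 22 [503.9 514.3] [15.3 44.2]
199 96 [504.  522.6] [-13.3  62.8]
204 70 [511.2 525.6] [-14.4  72.6]
209 64 [511.3 524.8] [-14.8  73.1]
214 58 [507.4 526.3] [-15.1  42.1]
219 70 [507.  526.9] [-14.6  25.5]
224 89 [500.2 539.2] [-14.2  33.2]
229 114 [500.8 539. ] [-14.7  37.3]
pin [0.5178 0.0359 0.1919]
pi
[... 203 characters left out ...]
134 15 [517.6 526.2] [24.8 37.9]
139 18 [513.2 526.4] [24.9 37.8]
144 14 [517.2 527.4] [25.1 37.8]
149 16 [516.9 525.9] [24.7 38.3]
154 14 [516.2 527.8] [24.8 37.1]
159 20 [521.1 526.7] [25.4 38.4]
164 12 [519.8 527. ] [24.8 37.9]
169 16 [522.7 528.1] [25.2 38. ]
174 20 [521.4 528.6] [24.9 38.8]
179 14 [523.1 527.7] [24.8 37.7]
184 11 [523.3 526.5] [25.3 36.7]
194 46 [523.8 537.5] [15.7 46.7]
199 96 [523.7 535.6] [-11.4  69.7]
204 103 [524.4 530. ] [-10.6  73.7]
209 85 [524.8 530. ] [-13.4  71.4]
214 93 [525.  534.2] [-12.2  73.3]
219 88 [524.2 536.9] [-11.1  73.8]
224 97 [524.3 541.6] [-13.6  72.8]
229 181 [513.7 540.7] [-12.1  74.8]
pin [0.5204 0.0312 0.1924]
pin_tip [0.5212 0.0318 0.107 ]
```

```bash
python3 -m handwheel '[0.04,0,0.3,0,5,0.04,0,0.4,0,5,0,0,0.4,0,5,0,0,0.4,0,5,0,0,0.4,0,5,0,0,0.4,0,5,0,0,0.35,0,5,0,0,0.31,0,5,0,0.4,0,0,5,0,0.5,0,0,5,0,0.5,0,0,5,0,0.5,0,0,5,0,0.5,0,0,5,0,0.5,0,0,5,0,0.4,0,0,5,0,0,0,0,5,0,0,0,0,5]'; python3 m.py | grep -v "^[0-9]"
python3 - <<'E'
import cv2,numpy as np
a=cv2.imread("pics/m_side.png")[170:350,240:440];b=cv2.imread("pics/m_scene.png")[160:340,250:450]
cv2.imwrite("pics/c1.png",cv2.resize(np.hstack([a,b]),(800,360)))
E
```

```text
clock: 13.85
ee_pos: [0.6029, 0.0321, 0.1599]
tool_rot: [[0.017, 1.0, 0.0], [1.0, -0.017, -0.0], [-0.0, 0.0, -1.0]]
contact_force: [-0.4, -0.1, -2.7]
opening: 0.0144
gripper_force: 60.2
[0.60285295 0.0321202  0.15986695]
side 1151
pin [0.6039 0.0321 0.115 ]
pin_tip [0.6041 0.0309 0.0379]
scene 1248
pin [0.6031 0.0336 0.1194]
```

View pics/c1.png

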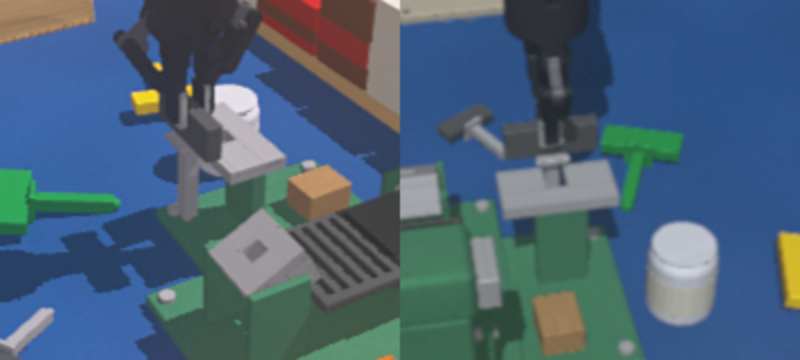

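The pin is upright at the notch mouth and lined up with the slot, touching nothing. I'll slide it in.

```bash
python3 -m handwheel '[0,0.25,0,0,5,0,0.25,0,0,5,0,0.25,0,0,5,0,0.25,0,0,5,0,0,0,0,5]'; python3 -m handwheel '[0,0.16,0,0,5,0,0.16,0,0,5,0,0.16,0,0,5,0,0,0,0,5]'
```

```text
clock: 14.57
ee_pos: [0.6292, 0.0316, 0.16]
tool_rot: [[0.017, 1.0, 0.002], [1.0, -0.017, -0.0], [-0.0, 0.002, -1.0]]
contact_force: [0.7, -0.2, -1.4]
opening: 0.0148
gripper_force: 60.2
clock: 14.9
ee_pos: [0.6392, 0.0315, 0.1596]
tool_rot: [[0.017, 1.0, -0.001], [1.0, -0.017, 0.0], [0.0, -0.001, -1.0]]
contact_force: [-0.6, -0.2, -2.2]
opening: 0.0145
gripper_force: 60.4
```

```bash
python3 -m handwheel '[0,0.06,0,0,5,0,0.06,0,0,5,0,0,0,0,5]';python3 -m handwheel '[0,0.06,0,0,5,0,0.06,0,0,5,0,0,0,0,5]'
```

```text
clock: 15.15
ee_pos: [0.6397, 0.0316, 0.1593]
tool_rot: [[0.017, 1.0, -0.006], [1.0, -0.017, -0.0], [-0.0, -0.006, -1.0]]
contact_force: [-6.2, 0.0, 0.9]
opening: 0.0141
gripper_force: 61.1
clock: 15.4
ee_pos: [0.6401, 0.0316, 0.1589]
tool_rot: [[0.017, 1.0, -0.011], [1.0, -0.017, -0.0], [-0.0, -0.011, -1.0]]
contact_force: [-11.3, 0.0, 4.1]
opening: 0.015
gripper_force: 61.8
```

The pin is home against the notch end. I'll take the push off and lower it until the collar rests on the rail.

```bash
python3 -m handwheel '[0,-0.1,0.04,0,5,0,-0.1,0.04,0,5,0,0,0.04,0,5,0,0,0.04,0,5,0,0,0,0,5]';python3 -m handwheel '[0,0,0.06,0,5,0,0,0.06,0,5,0,0,0,0,5]'
```

```text
clock: 15.82
ee_pos: [0.6393, 0.0316, 0.1563]
tool_rot: [[0.017, 1.0, -0.002], [1.0, -0.017, 0.0], [0.0, -0.002, -1.0]]
contact_force: [-6.6, 0.2, 3.0]
opening: 0.0147
gripper_force: 61.1
clock: 16.07
ee_pos: [0.6393, 0.0316, 0.1562]
tool_rot: [[0.017, 1.0, -0.001], [1.0, -0.017, -0.0], [-0.0, -0.001, -1.0]]
contact_force: [-11.7, 0.6, 15.5]
opening: 0.0148
gripper_force: 62.8
```

```bash
python3 -m handwheel '[0,-0.02,-0.1,0,5,0,0,0,0,5,0,0,0,0,16,0,0,0,0,18,0,0,0,0,24,0,0,0,0,32,0,0,0,0,40,0,0,0,0,50,0,0,0,0,50,0,0,0,0,50]';python3 -m handwheel '[0,0,-0.3,0,50,0,0,-0.5,0,50,0,0,-0.6,0,50,0,0,-0.7,0,50,0,0,-0.7,0,50,0,0,-0.7,0,50,0,0,0,0,50,0,0,0,0,50]'; sed -i 's/^e=.*/e=[.639,.0316,.158]/' m.py; python3 m.py
python3 - <<'E'
import cv2,numpy as np
a=cv2.imread("pics/m_side.png")[170:350,240:440];b=cv2.imread("pics/m_scene.png")[160:340,250:450]
cv2.imwrite("pics/c2.png",cv2.resize(np.hstack([a,b]),(800,360)))
E
```

```text
clock: 16.9
ee_pos: [0.64, 0.0315, 0.1553]
tool_rot: [[0.017, 1.0, 0.0], [1.0, -0.017, -0.0], [-0.0, 0.0, -1.0]]
contact_force: [-0.6, 0.2, -0.7]
opening: 0.05
gripper_force: 0.0
clock: 17.57
ee_pos: [0.641, 0.0315, 0.2453]
tool_rot: [[0.017, 1.0, 0.005], [1.0, -0.017, -0.0], [-0.0, 0.005, -1.0]]
contact_force: [-0.4, 0.2, -0.3]
opening: 0.0502
gripper_force: 0.0
side 1986
28 16 [636.9 657.5] [13.3 38. ]
33 28 [635.7 658.2] [ 9.1 39.6]
38 50 [632.7 666.5] [ 7.  38.8]
43 53 [632.7 668.8] [ 5.7 39.1]
48 57 [632.6 669.9] [ 5.6 37.6]
53 54 [632.2 667. ] [ 5.2 35.9]
58 51 [632.3 668. ] [ 5.9 35.8]
63 40 [632.1 668.6] [ 5.4 35.6]
68 40 [632.  667.8] [ 5.3 36.3]
73 29 [632. 670.] [ 5.8 37.9]
78 13 [631.6 670. ] [ 5.5 36.6]
103 77 [613.4 665.3] [-24.3  76.8]
108 132 [613.6 666.6] [-24.   79.6]
113 499 [614.3 668.3] [-23.2  81.9]
118 116 [614.7 666.8] [-21.5  81.5]
123 90 [623.5 642.6] [-13.9  66.5]
128 76 [630.5 642.6] [-13.9  73.3]
133 78 [630.5 641.7] [-14.   71.2]
138 78 [630.3 643.7] [-14.1  69.3]
143 80 [630.5 645. ] [-13.9  72.1]
148 78 [630.5 644.8] [-14.1  70. ]
153 251 [630.8 646.2]
[... 276 characters left out ...]
58 46 [666.6 671.5] [ 9.1 54.6]
63 50 [666.5 672.5] [ 6.6 52.8]
68 56 [666.  671.2] [ 7.1 54.3]
73 49 [665.3 671.3] [ 7.1 52.8]
78 49 [666.6 671.1] [ 8.8 53.5]
83 52 [667.  671.1] [ 7.8 52.8]
88 48 [666.4 671.5] [ 6.4 54.4]
93 51 [667.1 671.3] [ 7.3 53.4]
98 56 [666.3 671.6] [ 2.5 54.4]
103 96 [663.8 671.3] [-22.   81.8]
108 139 [640.5 671.9] [-23.2  83.6]
113 650 [620.4 670.2] [-21.5  84.6]
118 88 [642.4 664. ] [-6.6 80.4]
123 101 [642.9 649.7] [-11.6  74.6]
128 96 [643.9 648.5] [-8.7 74.1]
133 102 [644.  648.3] [-9.9 72.7]
138 93 [643.8 648.6] [-13.   74.9]
143 115 [643.3 648.8] [-12.6  72.7]
148 100 [643.2 648.1] [-12.4  74.5]
153 280 [631.6 647.6] [-10.5  74.2]
pin [0.6385 0.0337 0.1133]
```

View pics/c2.png

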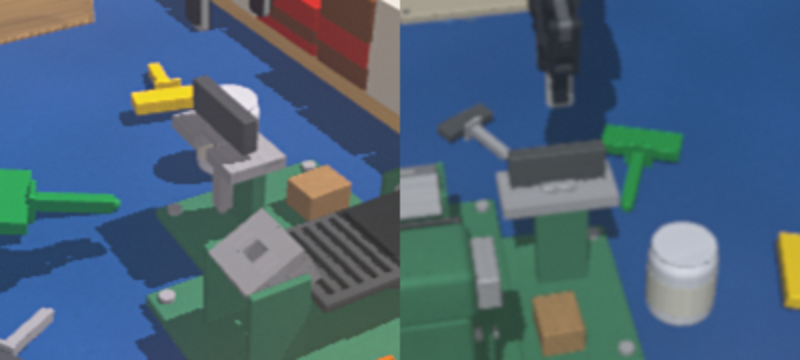

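The pin stands upright in the notch with its collar on the rail (left panel, 225,150). Next is the pedal.

```bash
python3 -m handwheel '[-0.5,0.1,0,0,0,-0.7,0.2,0,0,0,-0.8,0.2,0,0,0,-0.8,0.2,0,0,0,-0.8,0.2,0,0,0,-0.8,0.2,0,0,0,-0.7,0.2,0,0,0,-0.5,0.16,0,0,0,0,0,0,0,0,0,0,0,0,0]';python3 -m handwheel '[0,0,0.5,0,0,0,0,0.9,0,0,0,0,0.9,0,0,0,0,0.9,0,0,0,0,0.9,0,0,0,0,0.8,0,0,0,0,0.5,0,0,0,0,0.4,0,0,0,0,0.3,0,0,0,0,0,0,0]'
```

```text
clock: 18.7
ee_pos: [0.6738, -0.1097, 0.2425]
tool_rot: [[0.018, 1.0, -0.001], [1.0, -0.018, 0.001], [0.001, -0.001, -1.0]]
contact_force: [-0.1, -0.2, -0.1]
opening: 0.0002
gripper_force: 0.0
clock: 19.53
ee_pos: [0.6731, -0.1082, 0.0892]
tool_rot: [[0.016, 1.0, -0.002], [1.0, -0.016, 0.001], [0.001, -0.002, -1.0]]
contact_force: [-1.0, 0.4, 3.3]
opening: -0.0003
gripper_force: 1.4
```

```bash
python3 -m handwheel '[0,0,0.2,0,0,0,0,0.2,0,0,0,0,0.2,0,0,0,0,0.2,0,0,0,0,0,0,0]';python3 -m handwheel '[0,0,0.12,0,0,0,0,0.12,0,0,0,0,0,0,0,0,0,0,0,0]'
```

```text
clock: 19.95
ee_pos: [0.6755, -0.109, 0.0724]
tool_rot: [[0.017, 1.0, 0.004], [1.0, -0.017, 0.0], [0.0, 0.004, -1.0]]
contact_force: [-3.9, 3.4, 9.0]
opening: -0.0002
gripper_force: 4.9
clock: 20.28
ee_pos: [0.676, -0.109, 0.0695]
tool_rot: [[0.017, 1.0, 0.005], [1.0, -0.017, -0.0], [0.0, 0.005, -1.0]]
contact_force: [-5.7, 3.7, 17.1]
opening: -0.0001
gripper_force: 9.1
```

```bash
python3 -m handwheel '[0,0,0.08,0,0,0,0,0.04,0,0,0,0,0,0,0,0,0,0,0,0,0,0,0,0,0,0,0,0,0,0]'; python3 -m handwheel '[0,0,-0.2,0,0,0,0,-0.2,0,0,0,0,-0.3,0,0,0,0,-0.3,0,0,0,0,-0.3,0,0,0,0,-0.5,0,0,0,0,-0.8,0,0,0,0,-0.9,0,0,0,0,-0.9,0,0,0,0,-0.9,0,0,0,0,-0.9,0,0,0,0,0,0,0,0,0,0,0,0,0,0,0,0,0,0,0,0,0,0]'; python3 m.py|grep -E "pin|^1[0-5][38] "
python3 - <<'E'
from h import *
p=cams.camera("side")
for t in["pedal_pad","tea_box","tin","soap_box","jar","staple_box"]:
    for d in spotter.landmark_of(p,t)[:1]: print(t,w(p,d["position"]).round(3))
E
```

```text
clock: 20.78
ee_pos: [0.6762, -0.109, 0.069]
tool_rot: [[0.017, 1.0, 0.006], [1.0, -0.017, -0.0], [-0.0, 0.006, -1.0]]
contact_force: [-9.4, 3.6, 28.5]
opening: -0.0001
gripper_force: 14.9
clock: 22.03
ee_pos: [0.6729, -0.109, 0.2146]
tool_rot: [[0.017, 1.0, -0.003], [1.0, -0.017, 0.001], [0.001, -0.003, -1.0]]
contact_force: [-0.2, -0.5, -0.5]
opening: 0.0004
gripper_force: 0.0
103 74 [613.5 663.4] [-23.9  73.8]
108 138 [613.9 666.1] [-24.2  79.6]
113 497 [614.2 668.2] [-23.6  82.5]
118 122 [617.8 667.4] [-24.  77.]
123 80 [624.1 642.8] [-13.1  66.3]
128 72 [630.3 643.9] [-13.4  70.9]
133 86 [630.6 641.3] [-14.7  73.7]
138 74 [630.2 643.7] [-14.1  68.3]
143 84 [630.4 644.2] [-14.4  72.8]
148 84 [630.5 644.9] [-14.3  71.4]
153 250 [630.7 646.2] [-13.7  74.2]
pin [0.6383 0.0369 0.1144]
pin_tip [0.641  0.0295 0.0348]
103 103 [665.5 671.9] [-21.5  82.9]
108 117 [647.2 671.8] [-23.4  82.3]
113 667 [622.  670.6] [-21.6  84.8]
118 88 [643.6 663.3] [-14.7  52.6]
123 98 [643.3 650.2] [-9.6 74.7]
128 100 [643.7 648.7] [-11.6  72.8]
133 98 [644.1 648.7] [-11.7  74.2]
138 97 [643.6 648.5] [-11.8  73.1]
143 107 [643.5 648.8] [-12.5  74.6]
148 111 [642.4 648.3] [-12.   74.1]
153 279 [631.3 647.7] [-10.6  74.4]
pin [0.6396 0.0353 0.1141]
pedal_pad [ 0.672 -0.109  0.072]
tea_box [ 0.598 -0.265  0.004]
tin [0.71  0.145 0.005]
soap_box [ 0.48  -0.19   0.001]
jar [ 0.716 -0.272  0.001]
staple_box [0.74  0.016 0.011]
```

```bash
python3 -c "
from bench import env
print(env.finish_job())"
```

```text
the job is handed in; nothing more can be done
None
```

I've handed the job in: the pin is out of the lock block and parked upright and let go in the notch. The pedal was pressed to its stop and is back up, and the goods around it haven't moved. These are my own measurements; the hand-in gave no verdict.

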